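# Fit the strainer, close the spray gun's cup and try the trigger

### The job

Get the lacquer spray gun ready: put the slim strainer upright into its open paint cup, swing the captive screw cap back over the cup and screw it fully down. Only then squeeze the trigger fully against the grip, hold it for about a second and let it go. Leave the other things on the bench where they are.

Things in the scene. Friction and masses are not known exactly. Their poses are not given: they have to be found in the camera images.
- gun: aluminium spray gun clamped on its side on a steel base plate (200 x 240 x 12 mm), fixed. Origin: on the table, on the axis of its paint cup; z up. Barrel (28 mm thick, axis 60 mm up) along its y through x = 0, nozzle to +y. Fixed grip (28 mm wide in y, 30 mm high, centre 60 mm up, at y = -85 mm) runs level from the barrel to x = -114 mm, then a 20 mm brass stub.
- cup_mouth (a point): centre of the rim of the round open paint cup that stands on the barrel, 150 mm above the table; mouth and bore 42 mm wide, outside 48 mm, bore 55 mm deep. Axes as the gun's.
- cup_floor (a point): centre of the cup's inner floor, 95 mm above the table.
- yoke (a joint): swing arm that carries the screw cap: 0 = cap exactly over the cup (at its stop), up to 2.0 rad = swung aside. Closing turns it counter-clockwise seen from above. Light friction (0.04 N m), stays where it is left. It can be closed only while the cap is screwed up (cap above about 1.6 rad), otherwise the plug under the cap meets the cup.
- yoke_hinge (a point): vertical pivot axis of the swing arm, 150 mm above the table, 70 mm from the cup's axis along the gun's +y; the cap's axis lies 70 mm from it. At yoke = 0 the cap lies from it along the gun's -y; opening swings the cap clockwise seen from above, to the gun's -x side (the grip's side).
- cap (a joint): turn of the captive black screw cap against the swing arm: 0 = fully down (stop), 2.6 rad = fully up (stop). Turning it clockwise seen from above lowers the value and screws it down, 3.6 mm per rad; friction 0.08 N m; it never comes out of its collar. Starts at 2.0 to 2.5 rad, more than one grasp can turn.
- cap_grip (a point): on the cap's axis, 21 mm above its underside; turns and rises with the cap, 177.5 mm above the table when fully down over the cup. The cap is a ribbed black cylinder 53 mm across (56 over the ribs, which are look only), 28 mm high, a thin steel line on its top. Below it only the steel collar (52 mm across) and a plug (34 mm across, 12 mm long).
- trigger (a joint): squeeze of the sprung steel trigger: 0 = released, 0.26 rad = fully squeezed against its stop. It turns about a vertical pivot near the barrel; the spring resists with about 3 N at first and 8 N at the end at the squeeze point, and returns it when let go.
- squeeze_point (a point): fixed on the gun, 60 mm up, midway across grip and fully squeezed trigger: grip's outer face is 20 mm away along the gun's -y, trigger's outer face 20 mm along +y when squeezed, 34 mm when released. Grip (30 mm high) and trigger (26 mm high) run along the gun's x here: straddle both from above, close along the gun's y. Free below to the base plate, 12 mm up.
- strainer: the slim strainer: white plastic cylinder with grey slots, 22 mm across, 40 mm high, 20 to 35 g, standing upright. Origin: centre of its underside, z up.
- wide_strainer: bystander: wide strainer of the same make, 48 mm across, 45 mm high, too wide for the cup. Origin: centre of its underside.
- tape: bystander: cardboard ring 76 mm across, 24 mm high, lying flat. Origin: centre of its underside.
- sanding_block: bystander: cork block 90 x 50 x 28 mm. Origin: centre of its underside.
- bowl: bystander: black lacquer bowl, 110 mm across, 50 mm high. Origin: centre of its underside.
- lacquer_jar: bystander: black lacquer jar with a pointed top, 72 mm across, 104 mm high. Origin: centre of its underside.
- brush: bystander: brush 170 mm long lying on the table. Origin: below its middle.
- cup: bystander: dark wooden cup, 64 mm across, 70 mm high. Origin: centre of its underside.
There are look-alikes about, which are no part of the job. Leave any blue look-alike of the strainer alone.

How it is judged:
By the outcome, as a careful person would: the job done as asked, in the order asked, and still so for the second after the job is handed in, with the robot touching nothing.
It also fails if it takes over 67 s, if anything falls off the work surface, if the arm or the gripper's body presses on something with over 40 N, if the wrist force passes 120 N, or if a joint passes its speed limit or range.

### The arm

A 7-joint arm with a two-finger parallel gripper is mounted at the origin on the work surface. World frame = base frame: x ahead of the robot, y to its left, z up, the work surface at z = 0. Lengths are in m, angles in degrees, forces in N, time in s.
With the tool pointing down it reaches from about 0.425 to 0.925 m from the base axis. Payload 6.8 kg.
Tool frame: the origin (TCP) lies at the very end of the fingers, on their centre line; the grasp point (between the pads) lies 19 mm behind it (manip.pinch_z is the distance from the TCP to the grasp point, in m); z points along the fingers, y is the line along which they close (so a half turn about z gives the same grasp; the last joint's range is limited). The gripper opens to 85 mm and grips with 20 to 120 N. Pads are 22 mm wide; open, the fingers measure 114 mm over their backs; the gripper's body (76 mm by 85 mm) begins 54 mm behind the grasp point. The pads swing forward as they close: fully open they stand 13 mm farther back than shut.
Start: joints at [-69.849, 27.33, 1.283, 89.118, -0.659, 63.558, -4.761], TCP at [0.3, 0.605, 0.231] pointing down, gripper open.
Joint ranges: [-169.35, 169.35], [-19.33, 120.38], [-80.79, 83.38], [13.8, 139.57], [-78.32, 258.32], [9.67, 109.79], [-169.56, 169.56]. Speed limits (degrees/s): [136.94, 136.94, 180, 180, 180, 180, 180].

### API

Orientations are given as [roll, pitch, yaw] about the fixed x, y, z axes, in that order (R = Rz(yaw) Ry(pitch) Rx(roll)).
In Python, from plant import manip gives the robot as it stands.
- The arm moves only by the tool send_rows, never from a script. Its argument "increments" is a list of rows, each a list of 7 numbers: the opening, from 0 (shut) to 1 (fully open), then the shift along the world's x, y, z in cm, then the turn, a rotation vector about the world's x, y, z in rad. In form: [[fingers, x, y, z, ax, ay, az], ...]. A call has 1 to 20 rows; each row is the pose to reach, as a shift and turn from the pose commanded when the call began; what a row does not reach only later rows make up. A row lasts 1/10 s, in which the tool goes at most 50 mm and 8.59 degrees, less where a joint would pass 70% of its speed; a pose out of reach is approached as far as the arm can. A call with a gripper value outside its range is refused whole. The fingers move at their own pace and stop on an object; the grip force is fixed at half the most. Time passes only in rows, so rows that repeat a pose let the fingers close. It gives the time, the measured TCP pose, the force, the opening and the grip force at its end, in the units of the state.
- manip.read_state(): the state, without advancing time (a new reading comes with each control period).
- manip.read_camera(name): name is "scene" or "top" or "wrist"; returns a dict with "pixels" (384x512x3 uint8, red, green, blue), "depth" (384x512 float32, m along the optical axis (not along the pixel's ray), 0 where there is no reading), "fx", "fy", "cx", "cy" (pixels), "origin" and "orientation" of the camera in the world. Camera axes: x right, y up, looking along -z (the intrinsics and any distortion apply to the point x, -y, -z); pixel columns grow to the right and rows downward; lengths in m; the calibration is good to about 2 mm. A picture is of the moment at which its call begins.
- manip.hand_in(): hands the job in; it is judged then, once.
The state is a dict: "time_s": time; "joint_positions": joint angles; "joint_velocities": joint speeds; "joint_torque": joint torques, N m; "position": TCP position; "eef_rot": TCP orientation; "wrist_force": force on the tool from outside, world axes, zero at the start; "ft_torque": the same for the moment, N m; "gripper_width": finger opening in m; "finger_force": force on a finger pad.
Only numpy, scipy, OpenCV 4.12 (cv2) and the standard library are available. Lean on these libraries where they do the work, as an engineer would, in place of code of your own. Each camera call takes 0.05 s, during which the arm holds its last target. There are 200 camera calls.

## Working session

There is one attempt and no reset: what is moved stays moved. The work goes in short steps, Python scripts to look and compute and a tool call to move; the robot and the scene stay as the last step left them, time stands still between calls to the robot, and variables do not carry over. Pictures are saved under pics/ and viewed, at most 10 in all, crops included, and the job is handed in when it is done.

Besides the shell and the picture viewer there is one more tool, called after ">>>" by a JSON object that holds its "method" and its "body", one argument or row to a line. send_rows: Moves the arm, as the interface text tells. Its arguments: {"type":"object","properties":{"increments":{"type":"array","items":{"type":"array","items":{"type":"number"}}}},"required":["increments"]}

```bash
mkdir -p pics
cat > h.py <<'E'
import numpy as np, cv2
from scipy.spatial.transform import Rotation as R
from plant import manip
def cam(n):
    c=manip.read_camera(n); return c
def pose(c):
    o=np.array(c["orientation"],float)
    Rm=o if o.shape==(3,3) else (R.from_euler('xyz',o,degrees=True).as_matrix() if o.size==3 else R.from_quat(o).as_matrix())
    return Rm,np.array(c["origin"])
def ray(c,u,v):
    Rm,o=pose(c); d=np.array([(u-c["cx"])/c["fx"],-(v-c["cy"])/c["fy"],-1.0]); return o,Rm@d
def onplane(c,u,v,z):
    o,d=ray(c,u,v); return o+d*(z-o[2])/d[2]
def cloud(c):
    v,u=np.mgrid[0:384,0:512]; D=c["depth"]
    P=np.stack([(u-c["cx"])/c["fx"]*D,-(v-c["cy"])/c["fy"]*D,-D],-1)
    Rm,o=pose(c); return P@Rm.T+o
def proj(c,p):
    Rm,o=pose(c); q=Rm.T@(np.array(p)-o); return c["cx"]+c["fx"]*q[0]/-q[2], c["cy"]-c["fy"]*q[1]/-q[2]
def save(c,f,box=None,s=1):
    im=c["pixels"][:,:,::-1]
    if box: im=im[box[1]:box[3],box[0]:box[2]]
    cv2.imwrite(f,cv2.resize(im,None,fx=s,fy=s,interpolation=cv2.INTER_CUBIC))
E
python3 - <<'E'
from h import *
t=cam("top"); s=cam("scene")
print({k:v for k,v in t.items() if k not in("pixels","depth")}); print({k:v for k,v in s.items() if k not in("pixels","depth")})
save(t,"pics/top.png",None,1.5); save(s,"pics/scene.png",None,1.5)
print(manip.read_state(),manip.pinch_z)
E
```

```text
{'fx': 452.0649745983157, 'fy': 452.0649745983157, 'cx': 255.27193491291152, 'cy': 185.60092683176458, 'origin': array([0.26791573, 0.03839732, 1.49619851]), 'orientation': array([ 1.06477267e+01,  9.04233349e-02, -9.14160407e+01])}
{'fx': 483.4575571134374, 'fy': 483.4575571134374, 'cx': 259.57242677065494, 'cy': 189.5125107178787, 'origin': array([ 1.32904914, -0.58311129,  0.89306041]), 'orientation': array([53.57918541,  0.88232331, 52.0543792 ])}
{'time_s': 0.1, 'joint_positions': array([-69.84866958,  27.37004642,   1.2788908 ,  89.17114363,
        -0.65824962,  63.55708395,  -4.75943535]), 'joint_velocities': array([ 0.09455746, -0.08872965, -0.02342702,  0.02032509,  0.01757252,
        0.11856116, -0.05525538]), 'joint_torque': array([ 3.90648987e-03, -5.97764575e+01,  1.61339577e+00, -2.81959909e+01,
        1.28051321e-02,  4.95504064e-03,  7.02249565e-06]), 'position': array([0.29931852, 0.60443119, 0.23044544]), 'eef_rot': array([-1.79909290e+02,  6.54812196e-03,  1.53659406e+02]), 'wrist_force': array([-0.28566155, -0.48302922, -0.44266558]), 'ft_torque': array([-0.03189065,  0.00694409, -0.00966241]), 'finger_force': 0.0, 'gripper_width': 0.08533045324517145} 0.0187
```

View pics/top.png

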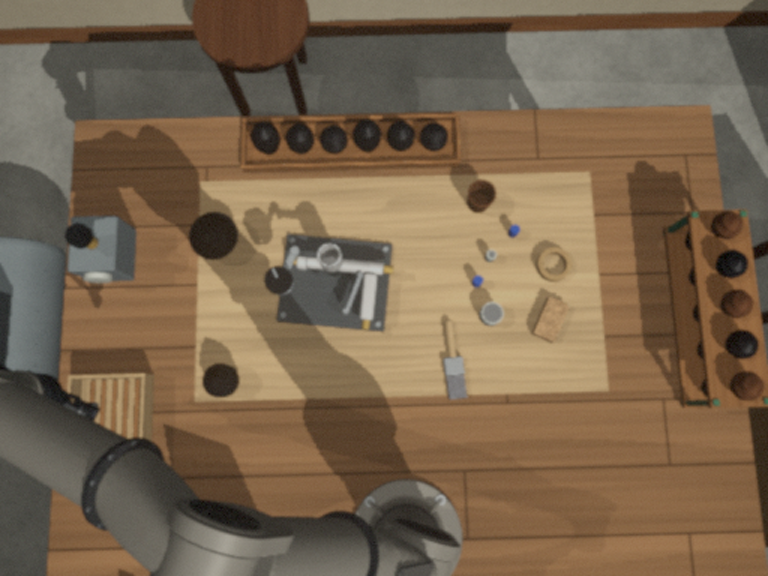

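View pics/scene.png

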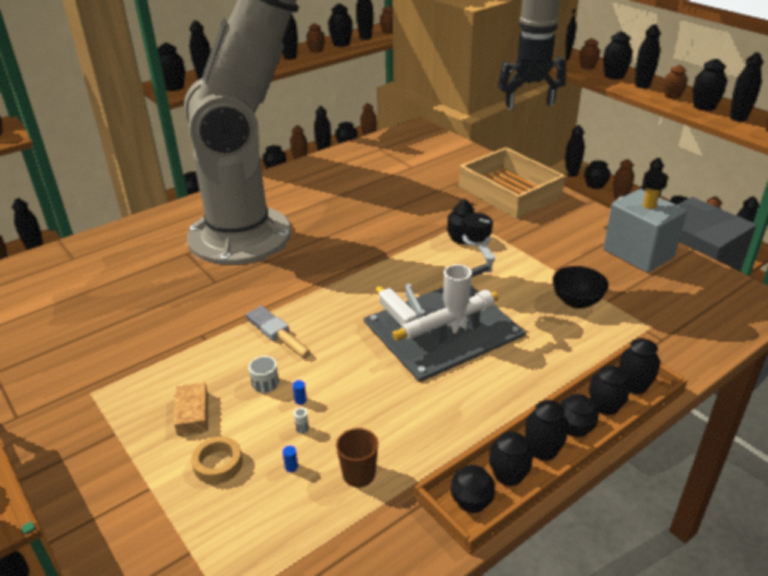

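The top view (shown at 1.5x) has the gun cup at (329,257), the open cap at (279,280) and the grip at (368,298).

Strainer candidates in the same view:
- White-grey small cylinder at (490,255). This fits the slim strainer: white, with grey slots, about 22 mm across.
- Blue look-alikes at (477,281) and (514,231).
- Wide strainer at (492,313), which is too wide.

I'll confirm with a crop and measure.

```bash
cat > m1.py <<'E'
from h import *
t=cam("top"); s=cam("scene")
save(s,"pics/crop.png",(150,225,270,325),5)
for n,c in(("top",t),("scene",s)):
    P=cloud(c); X,Y,Z=P[...,0],P[...,1],P[...,2]
    px=c["pixels"].astype(int); sat=px.max(-1)-px.min(-1)
    st=(np.abs(X-onplane(t,327,170,.03)[0])<.03)&(np.abs(Y-onplane(t,327,170,.03)[1])<.03)&(Z>.012)
    print(n,"strainer n",st.sum(),P[st].min(0),P[st].max(0),np.median(P[st],0))
    top=st&(Z>.034); print(" top mean",P[top].mean(0),top.sum())
    g=onplane(t,219,171,.15)
    w=(np.hypot(X-g[0],Y-g[1])<.05)&(Z>.135)&(Z<.165)
    print(" cup rim",g,w.sum(),P[w].min(0),P[w].max(0),P[w].mean(0))
    (cx,cy),r=cv2.minEnclosingCircle(P[w][:,:2].astype(np.float32)); print(cx,cy,r)
    k=onplane(t,186,187,.19)
    w=(np.hypot(X-k[0],Y-k[1])<.06)&(Z>.16)&(Z<.23)
    if w.sum():
        print(" cap",k,w.sum(),P[w].min(0),P[w].max(0)); (cx,cy),r=cv2.minEnclosingCircle(P[w][:,:2].astype(np.float32)); print(cx,cy,r)
    # brass + base plate
    pl=(Z>.008)&(Z<.018)&(np.hypot(X-g[0],Y-g[1])<.25)&(sat<40)&(px.max(-1)<110)
    pl=pl.astype(np.uint8); nb,lab,stt,_=cv2.connectedComponentsWithStats(pl)
    b=1+np.argmax(stt[1:,4]); print(" plate",cv2.minAreaRect(P[lab==b][:,:2].astype(np.float32)))
E
python3 m1.py
```

```text
top strainer n 44 [ 0.57977985 -0.21521538  0.01666921] [ 0.6021355  -0.19530794  0.0470973 ] [ 0.58844005 -0.204365    0.04031528]
 top mean [ 0.59018819 -0.20538784  0.04155825] 34
 cup rim [0.56903595 0.14370492 0.15      ] 105 [0.54986238 0.11916458 0.1353998 ] [0.59743719 0.19061321 0.15545778] [0.57446399 0.15218183 0.14635984]
0.5772479176521301 0.15507446229457855 0.03652827441692352
 cap [0.51437562 0.23802263 0.19      ] 295 [0.49047421 0.21236093 0.16018397] [0.57181747 0.26749293 0.20131398]
0.5319719910621643 0.23402009904384613 0.0423668697476387
 plate ((0.5096304416656494, 0.17111915349960327), (0.18774932622909546, 0.12639807164669037), 83.15780639648438)
scene strainer n 123 [ 0.58091689 -0.21783139  0.01219085] [ 0.60320444 -0.19764266  0.04487655] [ 0.59704043 -0.20931689  0.03545851]
 top mean [ 0.59389428 -0.20802885  0.04044441] 64
 cup rim [0.56903595 0.14370492 0.15      ] 236 [0.54928035 0.1157615  0.13504388] [0.60055475 0.19047619 0.15506939] [0.57671201 0.1467455  0.14390073]
0.580690860748291 0.15314289927482605 0.037497758865356445
 cap [0.51437562 0.23802263 0.19      ] 322 [0.4915487  0.20956616 0.16011234] [0.56692393 0.26415403 0.19981677]
0.5292363166809082 0.23073914647102356 0.040892135351896286
 plate ((0.5498361587524414, 0.13882988691329956), (0.24030932784080505, 0.19565565884113312), 82.78105926513672)
```

View pics/crop.png

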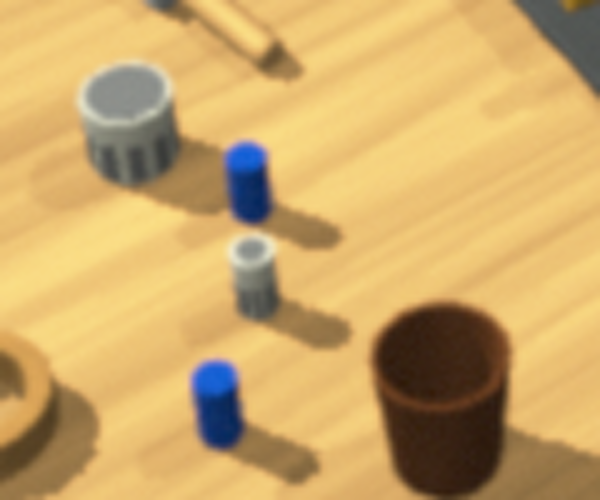

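The crop confirms it. The white-grey slotted slim cylinder, at scene (200,275), is the strainer, with blue ones on both sides and the wide one behind. It stands at about (0.591, -0.207) m. Gun yaw is about -7°, the cup about (0.575, 0.140), and the yoke open about 1.86 rad. I'll move to a hover over the strainer.

>>> {"method": "send_rows", "body": {
  "increments": [
    [1, 1.5, -4.5, 2, 0, 0, 0],
    [1, 3.2, -9, 4, 0, 0, 0],
    [1, 5, -13.5, 5, 0, 0, 0],
    [1, 6.5, -18, 5, 0, 0, 0],
    [1, 8, -22.5, 5, 0, 0, 0],
    [1, 9.7, -27, 5, 0, 0, 0],
    [1, 11.3, -31.5, 5, 0, 0, -0.05],
    [1, 13, -36, 5, 0, 0, -0.1],
    [1, 14.5, -40.5, 5, 0, 0, -0.15],
    [1, 16.2, -45, 5, 0, 0, -0.19],
    [1, 17.8, -49.5, 4, 0, 0, -0.19],
    [1, 19.4, -54, 2, 0, 0, -0.19],
    [1, 21, -58.5, 0, 0, 0, -0.19],
    [1, 22.6, -63, -2, 0, 0, -0.19],
    [1, 24.3, -67.5, -4, 0, 0, -0.19],
    [1, 25.9, -72, -6, 0, 0, -0.19],
    [1, 27.5, -76.5, -8, 0, 0, -0.19],
    [1, 29.1, -81, -9, 0, 0, -0.19],
    [1, 29.1, -81, -9, 0, 0, -0.19],
    [1, 29.1, -81, -9, 0, 0, -0.19]
  ]
}}

```text
time_s: 2.2
position: [0.5899, -0.2075, 0.1405]
eef_rot: [-179.9, -0.0, 142.5]
wrist_force: [-0.9, 0.2, 0.5]
gripper_width: 0.0853
finger_force: 0.0
```

Run:
```python
from h import *
w=cam("wrist"); s=manip.read_state(); print(s["time_s"],s["position"],s["eef_rot"],s["joint_positions"])
print(w["origin"],w["orientation"],w["fx"]); save(w,"pics/w1.png")
P=cloud(w); m=(np.hypot(P[...,0]-.591,P[...,1]+.207)<.03)&(P[...,2]>.03)&(P[...,2]<.055)
print(m.sum(),cv2.minEnclosingCircle(P[m][:,:2].astype(np.float32)),np.median(P[m],0),proj(w,(.591,-.207,.04)))
```

```text
2.25 [ 0.59019035 -0.20510323  0.14089876] [-1.79988066e+02 -6.08325458e-02  1.42703158e+02] [ -4.08834763  29.7120362   23.93031111 102.21302341 -14.94777264
  51.2683932   79.18844334]
[ 0.53383716 -0.16426583  0.28276295] [-16.46753968   0.0615295   52.58600553] 338.7762916342826
693 ((0.592990517616272, -0.20641954243183136), 0.01120548602193594) [ 0.59183922 -0.20603844  0.03975876] (np.float64(261.8520560057868), np.float64(196.33055313948722))
```

View pics/w1.png

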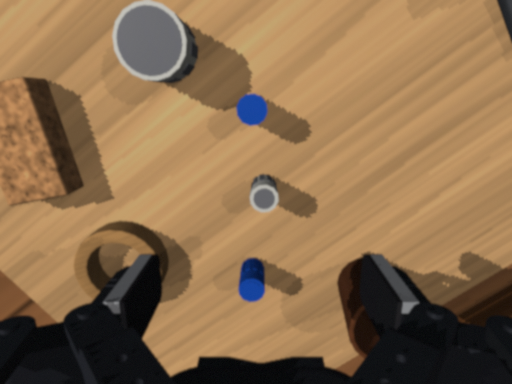

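The wrist view has the slim strainer's top at (264,192), so its centre is at (0.593, -0.206). Next I grip its top and lift.

>>> {"method": "send_rows", "body": {
  "increments": [
    [1, 0.2, -0.1, -4, 0, 0, 0],
    [1, 0.2, -0.1, -8, 0, 0, 0],
    [1, 0.2, -0.1, -10.5, 0, 0, 0],
    [1, 0.2, -0.1, -11.3, 0, 0, 0],
    [1, 0.2, -0.1, -11.3, 0, 0, 0],
    [0, 0.2, -0.1, -11.3, 0, 0, 0],
    [0, 0.2, -0.1, -11.3, 0, 0, 0],
    [0, 0.2, -0.1, -11.3, 0, 0, 0],
    [0, 0.2, -0.1, -11.3, 0, 0, 0],
    [0, 0.2, -0.1, -11.3, 0, 0, 0],
    [0, 0.2, -0.1, -11.3, 0, 0, 0],
    [0, 0.2, -0.1, -11.3, 0, 0, 0],
    [0, 0.2, -0.1, -11.3, 0, 0, 0]
  ]
}}

```text
time_s: 3.55
position: [0.5931, -0.2064, 0.0292]
eef_rot: [180.0, 0.1, 142.8]
wrist_force: [-1.1, 0.6, 5.4]
gripper_width: 0.0193
finger_force: 58.5
```

>>> {"method": "send_rows", "body": {
  "increments": [
    [0, 0, 0, 4, 0, 0, 0],
    [0, 0, 0, 8, 0, 0, 0],
    [0, 0, 1, 12.5, 0, 0, 0],
    [0, -0.1, 4, 16, 0, 0, 0],
    [0, -0.3, 8.5, 19, 0, 0, 0],
    [0, -0.5, 13, 19, 0, 0, 0],
    [0, -0.7, 17.5, 19, 0, 0, 0],
    [0, -1, 22, 19, 0, 0, 0],
    [0, -1.3, 26.5, 19, 0, 0, 0],
    [0, -1.5, 30, 19, 0, 0, 0],
    [0, -1.7, 33, 19, 0, 0, 0],
    [0, -1.8, 34.6, 19, 0, 0, 0],
    [0, -1.8, 34.6, 19, 0, 0, 0],
    [0, -1.8, 34.6, 19, 0, 0, 0]
  ]
}}

```text
time_s: 4.95
position: [0.5747, 0.1381, 0.2182]
eef_rot: [-179.9, 0.0, 142.7]
wrist_force: [0.1, -1.0, -0.4]
gripper_width: 0.0189
finger_force: 58.9
```

```bash
cat > m2.py <<'E'
from h import *
w=cam("wrist"); s=manip.read_state(); print(s["time_s"],s["position"],s["eef_rot"],s["joint_positions"],s["gripper_width"])
save(w,"pics/w2.png",None,1.5)
P=cloud(w); X,Y,Z=P[...,0],P[...,1],P[...,2]
m=(np.hypot(X-.575,Y-.14)<.04)&(Z>.14)&(Z<.157)
print("rim",m.sum(),P[m].min(0),P[m].max(0),cv2.minEnclosingCircle(P[m][:,:2].astype(np.float32)))
m=(np.hypot(X-.5185,Y-.238)<.05)&(Z>.185)&(Z<.205)
print("cap",m.sum(),P[m].min(0),P[m].max(0),cv2.minEnclosingCircle(P[m][:,:2].astype(np.float32)) if m.sum() else 0)
print("hinge area proj",proj(w,(.5838,.2095,.15)),"cup",proj(w,(.575,.14,.15)))
E
python3 m2.py
```

```text
5.0 [0.57482427 0.13738024 0.21834164] [-1.79949058e+02  4.49818940e-02  1.42605556e+02] [-36.44714663  20.94734523  21.75443349 102.95973958  -8.93028043
  57.79772447  41.38625366] 0.018821653632668533
rim 1410 [0.5517568  0.11774235 0.14001712] [0.59949455 0.17975778 0.15176312] ((0.5765759944915771, 0.14869920909404755), 0.03122110292315483)
cap 8181 [0.4992303  0.21188211 0.18500472] [0.54807949 0.26509049 0.19594784] ((0.5207905173301697, 0.23983237147331238), 0.028127675876021385)
hinge area proj (np.float64(360.0456319652879), np.float64(154.7020064784469)) cup (np.float64(262.8804768247113), np.float64(207.99687838744586))
```

View pics/w2.png

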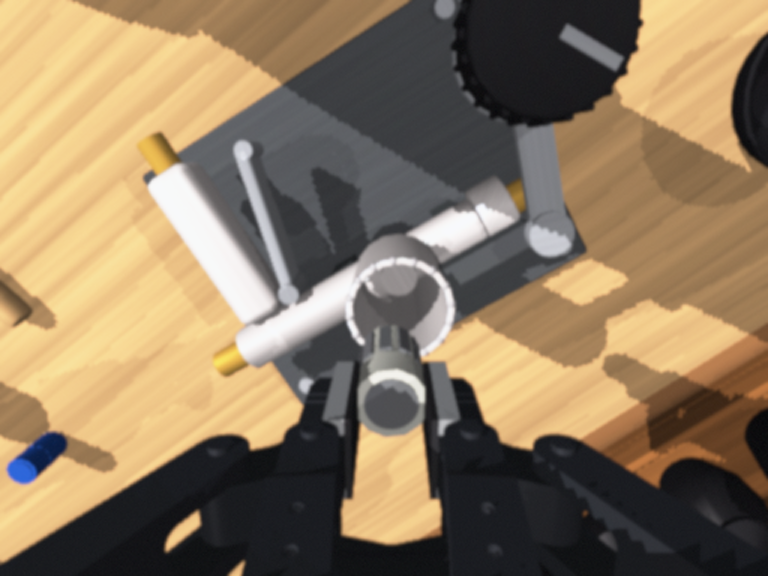

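The wrist view (1.5x) shows the strainer held upright in the fingers, the cup rim centred at (400,306), the hinge knob at (550,235), the cap at (547,35), the trigger bar from (243,150) to (289,295) and the grip from (165,170) to (260,315).

```bash
cat > m3.py <<'E'
from h import *
w=cam("wrist"); P=cloud(w)
px=cv2.cvtColor(w["pixels"],cv2.COLOR_RGB2GRAY)
print("rim",onplane(w,400/1.5,306/1.5,.15))
Z=P[...,2]; m=(np.abs(Z-.150)<.004)&(np.hypot(P[...,0]-.577,P[...,1]-.141)<.029)
pts=P[m][:,:2]; A=np.c_[2*pts,np.ones(len(pts))]; s=np.linalg.lstsq(A,(pts**2).sum(1),rcond=None)[0]; print("fit",s[:2],np.sqrt(s[2]+s[0]**2+s[1]**2),len(pts))
for n,(u,v) in dict(hinge=(550,235),tip=(243,150),troot=(289,295),grip1=(180,180),grip2=(255,308),brassG=(157,150),brassN=(518,193),brassB=(228,361)).items():
    print(n,P[int(v/1.5),int(u/1.5)])
E
python3 m3.py
```

```text
rim [0.57447919 0.1428589  0.15      ]
fit [0.57546162 0.14261193] 0.022226461996393342 887
hinge [0.58449278 0.21013445 0.1577653 ]
tip [0.47197431 0.11474729 0.07258381]
troot [0.54884055 0.08141357 0.07413353]
grip1 [0.46306607 0.0769511  0.07447258]
grip2 [0.54342691 0.05991523 0.07288096]
brassG [0.44226386 0.07576059 0.06896267]
brassN [0.58267783 0.22194935 0.0675267 ]
brassB [0.55948558 0.02118921 0.0674309 ]
```

Cup centre is at (0.575, 0.1425). I lower the fingertips to just above the rim and release.

>>> {"method": "send_rows", "body": {
  "increments": [
    [0, 0, 0.3, -2, 0, 0, 0],
    [0, 0, 0.3, -4, 0, 0, 0],
    [0, 0, 0.3, -5.5, 0, 0, 0],
    [0, 0, 0.3, -6.3, 0, 0, 0],
    [0, 0, 0.3, -6.6, 0, 0, 0],
    [0, 0, 0.3, -6.6, 0, 0, 0],
    [0, 0, 0.3, -6.6, 0, 0, 0],
    [0, 0, 0.3, -6.6, 0, 0, 0]
  ]
}}

```text
time_s: 5.85
position: [0.5751, 0.1431, 0.1531]
eef_rot: [179.9, 0.0, 142.8]
wrist_force: [-0.2, -0.1, -0.4]
gripper_width: 0.0193
finger_force: 58.9
```

>>> {"method": "send_rows", "body": {
  "increments": [
    [0.5, 0, 0, 0, 0, 0, 0],
    [0.5, 0, 0, 0, 0, 0, 0],
    [0.5, 0, 0, 0, 0, 0, 0],
    [0.5, 0, 0, 0, 0, 0, 0],
    [0.5, 0, 0, 3, 0, 0, 0],
    [0.5, 0, 0, 7, 0, 0, 0],
    [0.8, -3, 0, 10, 0, 0, 0],
    [1, -6, 0, 12, 0, 0, 0],
    [1, -6, 0, 12, 0, 0, 0],
    [1, -6, 0, 12, 0, 0, 0]
  ]
}}

```text
time_s: 6.85
position: [0.5146, 0.1432, 0.2729]
eef_rot: [179.9, 0.0, 142.8]
wrist_force: [0.3, -0.5, -0.0]
gripper_width: 0.0853
finger_force: 0.0
```

Run:
```python
from h import *
w=cam("wrist"); s=manip.read_state(); print(s["time_s"],s["position"],s["eef_rot"],s["joint_positions"])
u,v=map(int,proj(w,(.575,.1425,.15))); print(u,v)
x0,y0=max(0,u-60),max(0,v-60); save(w,"pics/w3.png",(x0,y0,x0+120,y0+120),5)
P=cloud(w); Z=P[...,2]
m=(np.hypot(P[...,0]-.575,P[...,1]-.1425)<.021); print(np.histogram(Z[m],np.arange(.09,.16,.005)))
m&=(Z>.128)&(Z<.141); print("top",m.sum(),cv2.minEnclosingCircle(P[m][:,:2].astype(np.float32)),np.ptp(Z[m]))
m=(np.hypot(P[...,0]-.52,P[...,1]-.24)<.05)&(Z>.185)&(Z<.205)
print("cap",m.sum(),P[m].min(0),P[m].max(0),cv2.minEnclosingCircle(P[m][:,:2].astype(np.float32)) if m.sum() else 0,np.median(Z[m]))
```

```text
6.9 [0.51473024 0.14296692 0.27210754] [1.79983645e+02 7.43344437e-03 1.42780680e+02] [-41.14828388  11.93610642  22.23354956 106.83742371  -5.08024267
  62.16657765  35.80617462]
302 242
(array([  7,   7,  10,  14,  16,  15,  32,  53, 446,  24,  23,  82,   7,
         0]), array([0.09 , 0.095, 0.1  , 0.105, 0.11 , 0.115, 0.12 , 0.125, 0.13 ,
       0.135, 0.14 , 0.145, 0.15 , 0.155, 0.16 ]))
top 495 ((0.5766621232032776, 0.14217263460159302), 0.020823411643505096) 0.012451329024996072
cap 5639 [0.49248661 0.21242323 0.18505426] [0.54801318 0.26799467 0.19580382] ((0.5203185081481934, 0.2402011752128601), 0.02817973680794239) 0.19324879153035346
```

View pics/w3.png

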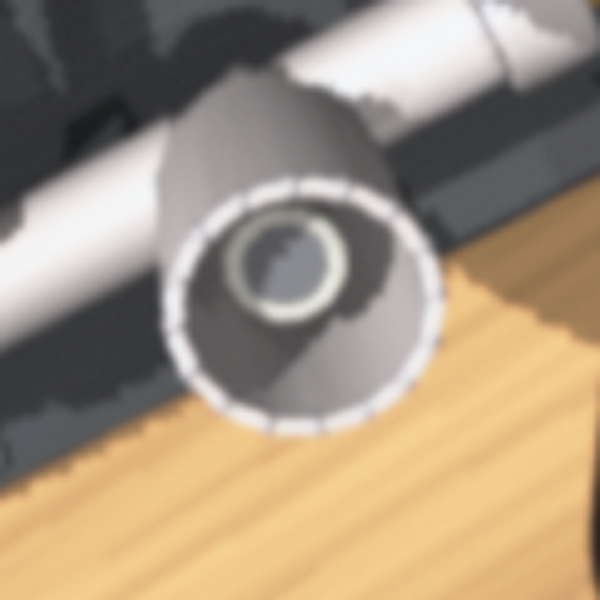

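The strainer stands upright in the cup: ring at (285,265) of the crop, inside the rim, top at about 0.135 m. Next is the cap at (0.5203, 0.2402), top at 0.193.

>>> {"method": "send_rows", "body": {
  "increments": [
    [1, 0.2, 4, 0, 0, 0, -0.1],
    [1, 0.5, 8, 0, 0, 0, -0.2],
    [1, 0.5, 9.7, -3, 0, 0, -0.2],
    [1, 0.5, 9.7, -6, 0, 0, -0.2],
    [1, 0.5, 9.7, -9, 0, 0, -0.2],
    [1, 0.5, 9.7, -10.3, 0, 0, -0.2],
    [1, 0.5, 9.7, -10.3, 0, 0, -0.2],
    [0.3, 0.5, 9.7, -10.3, 0, 0, -0.2],
    [0, 0.5, 9.7, -10.3, 0, 0, -0.2],
    [0, 0.5, 9.7, -10.3, 0, 0, -0.2],
    [0, 0.5, 9.7, -10.3, 0, 0, -0.2],
    [0, 0.5, 9.7, -10.3, 0, 0, -0.2]
  ]
}}

```text
time_s: 8.1
position: [0.5206, 0.2403, 0.171]
eef_rot: [179.8, 0.0, 131.3]
wrist_force: [-0.9, -0.9, 5.8]
gripper_width: 0.0511
finger_force: 61.6
```

Run:
```python
from h import *
s=manip.read_state(); print(s)
h=np.array([.5835,.212]); c=np.array([.5203,.2402])-h
th0=np.arctan2(c[1],c[0]); tot=np.radians(360-97)-th0
p0=h+.07*np.array([np.cos(th0),np.sin(th0)])
print(tot)
for i in range(1,17):
    f=min(1,i/15); a=th0+tot*f; p=h+.07*np.array([np.cos(a),np.sin(a)]); print(i,np.round((p-p0)*100,2),round(tot*f,3))
```

```text
{'time_s': 8.1, 'joint_positions': array([-46.52916029,  22.21419816,  19.7524872 , 107.9349669 ,
        -9.45989957,  51.2446371 ,  19.08047792]), 'joint_velocities': array([ 0.05583337,  0.01299547, -0.02704802, -0.02542375, -0.06527279,
        0.19406457, -0.13180194]), 'joint_torque': array([-1.64664318e-01, -4.39776063e+01,  4.21639949e+00, -2.23082417e+01,
       -1.09976271e-02, -2.63087293e-01,  6.69250614e-02]), 'position': array([0.52061417, 0.24029317, 0.17098521]), 'eef_rot': array([1.79821385e+02, 1.80545762e-02, 1.31289327e+02]), 'wrist_force': array([-0.89651488, -0.88535174,  5.8340763 ]), 'ft_torque': array([-0.09376455,  0.10991277, -0.03491094]), 'finger_force': 61.603413820266724, 'gripper_width': 0.05109195521501912}
1.8683147438320944
1 [-0.3  -0.82] 0.125
2 [-0.51 -1.66] 0.249
3 [-0.6  -2.53] 0.374
4 [-0.59 -3.4 ] 0.498
5 [-0.46 -4.26] 0.623
6 [-0.24 -5.1 ] 0.747
7 [ 0.1  -5.91] 0.872
8 [ 0.52 -6.67] 0.996
9 [ 1.04 -7.37] 1.121
10 [ 1.65 -8.  ] 1.246
11 [ 2.32 -8.55] 1.37
12 [ 3.06 -9.01] 1.495
13 [ 3.85 -9.38] 1.619
14 [ 4.68 -9.64] 1.744
15 [ 5.54 -9.8 ] 1.868
16 [ 5.54 -9.8 ] 1.868
```

>>> {"method": "send_rows", "body": {
  "increments": [
    [0, -0.3, -0.82, 0, 0, 0, 0.125],
    [0, -0.51, -1.66, 0, 0, 0, 0.249],
    [0, -0.6, -2.53, 0, 0, 0, 0.374],
    [0, -0.59, -3.4, 0, 0, 0, 0.498],
    [0, -0.46, -4.26, 0, 0, 0, 0.623],
    [0, -0.24, -5.1, 0, 0, 0, 0.747],
    [0, 0.1, -5.91, 0, 0, 0, 0.872],
    [0, 0.52, -6.67, 0, 0, 0, 0.996]
  ]
}}

```text
time_s: 8.9
position: [0.5261, 0.1743, 0.1711]
eef_rot: [179.9, 0.2, -171.3]
wrist_force: [1.3, 2.2, 5.0]
gripper_width: 0.051
finger_force: 61.5
```

>>> {"method": "send_rows", "body": {
  "increments": [
    [0, 0.52, -0.7, 0, 0, 0, 0.125],
    [0, 1.13, -1.33, 0, 0, 0, 0.25],
    [0, 1.8, -1.88, 0, 0, 0, 0.374],
    [0, 2.54, -2.34, 0, 0, 0, 0.5],
    [0, 3.33, -2.71, 0, 0, 0, 0.623],
    [0, 4.16, -2.97, 0, 0, 0, 0.748],
    [0, 5.02, -3.13, 0, 0, 0, 0.872],
    [0, 5.02, -3.13, 0, 0, 0, 0.872],
    [0, 5.02, -3.13, 0, 0, 0, 0.872]
  ]
}}

```text
time_s: 9.8
position: [0.5756, 0.1439, 0.171]
eef_rot: [-180.0, 0.2, -121.6]
wrist_force: [-1.8, 2.9, 6.8]
gripper_width: 0.0512
finger_force: 62.3
```

```bash
python3 -c "
from h import *
print(manip.read_state())"
```

```text
{'time_s': 9.8, 'joint_positions': array([-19.19238988,  23.25127615,  -1.02597161, 104.097548  ,
         0.36668091,  52.4827808 , 128.04798868]), 'joint_velocities': array([-0.21462579, -0.10735514,  0.4106429 ,  0.16500793,  0.12331396,
       -0.1346403 , -0.27654485]), 'joint_torque': array([ 2.28716299e+00, -4.83713651e+01,  2.90803939e+00, -2.30647480e+01,
        9.39278528e-01, -2.05273689e-01,  2.76053057e-02]), 'position': array([0.575641  , 0.14386158, 0.17100029]), 'eef_rot': array([-179.98291225,    0.20597148, -121.59466603]), 'wrist_force': array([-1.75008404,  2.87998688,  6.8274072 ]), 'ft_torque': array([0.77292174, 0.44410047, 0.04382219]), 'finger_force': 62.326834201812744, 'gripper_width': 0.05123523736853472}
```

>>> {"method": "send_rows", "body": {
  "increments": [
    [0, 0.15, 0.15, 0, 0, 0, 0],
    [0, 0.3, 0.15, 0, 0, 0, 0],
    [0, 0.3, 0.15, 0, 0, 0, 0]
  ]
}}

```text
time_s: 10.1
position: [0.576, 0.144, 0.1707]
eef_rot: [179.8, -0.1, -121.6]
wrist_force: [-10.0, 1.0, 12.9]
gripper_width: 0.0513
finger_force: 62.7
```

The yoke is at its stop: 10 N reaction and no further motion. Now I screw the cap clockwise, following it down at 3.6 mm/rad.

>>> {"method": "send_rows", "body": {
  "increments": [
    [0, -0.15, 0, -0.05, 0, 0, -0.14],
    [0, -0.15, 0, -0.1, 0, 0, -0.28],
    [0, -0.15, 0, -0.15, 0, 0, -0.42],
    [0, -0.15, 0, -0.2, 0, 0, -0.56],
    [0, -0.15, 0, -0.25, 0, 0, -0.7],
    [0, -0.15, 0, -0.3, 0, 0, -0.84],
    [0, -0.15, 0, -0.35, 0, 0, -0.98],
    [0, -0.15, 0, -0.4, 0, 0, -1.12],
    [0, -0.15, 0, -0.45, 0, 0, -1.26],
    [0, -0.15, 0, -0.5, 0, 0, -1.4],
    [0, -0.15, 0, -0.55, 0, 0, -1.54],
    [0, -0.15, 0, -0.6, 0, 0, -1.68],
    [0, -0.15, 0, -0.66, 0, 0, -1.82]
  ]
}}

```text
time_s: 11.4
position: [0.5761, 0.142, 0.1642]
eef_rot: [-180.0, 0.0, 133.7]
wrist_force: [-5.5, -4.8, 11.4]
gripper_width: 0.051
finger_force: 62.7
```

```bash
python3 -c "
from h import *
s=manip.read_state();print(s['joint_positions'],s['ft_torque'],s['wrist_force'],s['position'])"
```

```text
[-37.23059792  24.97618391  22.69607291 105.5383195  -11.92826019
  51.85207313  34.64725037] [-0.87373637  1.26835566  0.06391616] [-5.47044813 -4.76336901 11.37206345] [0.57613041 0.14203593 0.16422323]
```

>>> {"method": "send_rows", "body": {
  "increments": [
    [0, 0, 0.1, -0.04, 0, 0, -0.1],
    [0, 0, 0.1, -0.07, 0, 0, -0.2],
    [0, 0, 0.1, -0.11, 0, 0, -0.3],
    [0, 0, 0.1, -0.15, 0, 0, -0.4],
    [0, 0, 0.1, -0.18, 0, 0, -0.5],
    [0, 0, 0.1, -0.18, 0, 0, -0.5]
  ]
}}

```text
time_s: 12.0
position: [0.5757, 0.1418, 0.1623]
eef_rot: [-179.9, 0.1, 105.1]
wrist_force: [-7.2, -6.5, 13.2]
gripper_width: 0.051
finger_force: 63.0
```

```bash
python3 -c "
from h import *
s=manip.read_state();print(s['joint_positions'],s['ft_torque'],s['wrist_force'],s['position'])"
```

```text
[-42.35073051  26.18525376  29.67068678 105.96173206 -15.96603307
  52.12812088   9.8484394 ] [-1.3400729   1.57042489 -0.12243491] [-7.18012901 -6.46219114 13.17447159] [0.57567382 0.14179579 0.16232243]
```

>>> {"method": "send_rows", "body": {
  "increments": [
    [0, -0.1, -0.2, -0.04, 0, 0, -0.1],
    [0, -0.1, -0.2, -0.07, 0, 0, -0.2],
    [0, -0.1, -0.2, -0.1, 0, 0, -0.3],
    [0, -0.1, -0.2, -0.1, 0, 0, -0.3]
  ]
}}

```text
time_s: 12.4
position: [0.5709, 0.1414, 0.161]
eef_rot: [-179.4, 0.1, 88.4]
wrist_force: [-19.6, -5.7, 24.5]
gripper_width: 0.0511
finger_force: 64.6
```

```bash
python3 -c "
from h import *
s=manip.read_state();print(s['joint_positions'],s['ft_torque'],s['wrist_force'],s['position'],s['eef_rot'])"
```

```text
[-45.37779262  26.91557318  33.81971834 106.50352034 -18.54157735
  52.70716937  -4.53223913] [-1.05615853  4.36607038  1.72859446] [-19.61557758  -5.67710061  24.48302764] [0.57088757 0.14137994 0.1610213 ] [-1.79427823e+02  1.01787189e-01  8.83554600e+01]
```

The cap hit its stop (1.7 N m), and that torque pushed the yoke back about 5 mm. I turn back slightly together with the yoke and press toward its stop.

>>> {"method": "send_rows", "body": {
  "increments": [
    [0, 0.1, 0, 0, 0, 0, 0.04],
    [0, 0.2, 0, 0, 0, 0, 0.07],
    [0, 0.3, 0, 0, 0, 0, 0.07],
    [0, 0.3, 0, 0, 0, 0, 0.07]
  ]
}}

```text
time_s: 12.8
position: [0.5741, 0.1408, 0.1611]
eef_rot: [-179.5, 0.0, 92.4]
wrist_force: [-19.4, -4.6, 24.5]
gripper_width: 0.0516
finger_force: 64.4
```

```bash
python3 -c "
from h import *
s=manip.read_state();print(s['ft_torque'],s['wrist_force'],s['position'],s['eef_rot'])"
```

```text
[-1.19952564  4.18896504  1.30810381] [-19.37398425  -4.64627835  24.4643232 ] [0.57414566 0.14084387 0.16112794] [-1.79450278e+02  4.68295769e-02  9.24087597e+01]
```

>>> {"method": "send_rows", "body": {
  "increments": [
    [0, 0, 0, 0, 0, 0, 0.03],
    [0, 0, 0, 0, 0, 0, 0.05],
    [0, 0, 0, 0, 0, 0, 0.05]
  ]
}}

```text
time_s: 13.1
position: [0.5755, 0.1407, 0.1614]
eef_rot: [-179.6, 0.0, 95.2]
wrist_force: [-13.3, -5.4, 19.5]
gripper_width: 0.0513
finger_force: 64.0
```

```bash
python3 -c "
from h import *
s=manip.read_state();print(s['ft_torque'],s['wrist_force'],s['position'],s['eef_rot'])"
```

```text
[-1.11647772  3.25572348  0.7010963 ] [-13.29647739  -5.38689048  19.45397431] [0.57554418 0.14071515 0.16135026] [-1.79638127e+02  1.82993570e-02  9.51888035e+01]
```

The yoke is home and residual torque shows the cap is on its stop. I release, lift and check.

>>> {"method": "send_rows", "body": {
  "increments": [
    [0.5, -0.2, 0, 0, 0, 0, 0],
    [1, -0.2, 0, 0, 0, 0, 0],
    [1, -0.2, 0, 0, 0, 0, 0],
    [1, -0.2, 0, 0, 0, 0, 0],
    [1, -0.2, 0, 3, 0, 0, 0.1],
    [1, -0.2, 0, 7, 0, 0, 0.24],
    [1, -3, -3, 9, 0, 0, 0.38],
    [1, -6, -5, 9, 0, 0, 0.52],
    [1, -8, -6.9, 9, 0, 0, 0.66],
    [1, -8, -6.9, 9, 0, 0, 0.8],
    [1, -8, -6.9, 9, 0, 0, 0.94],
    [1, -8, -6.9, 9, 0, 0, 1.08],
    [1, -8, -6.9, 9, 0, 0, 1.22],
    [1, -8, -6.9, 9, 0, 0, 1.36],
    [1, -8, -6.9, 9, 0, 0, 1.36]
  ]
}}

```text
time_s: 14.6
position: [0.4985, 0.0735, 0.2499]
eef_rot: [180.0, 0.0, 173.1]
wrist_force: [0.4, -0.2, 0.3]
gripper_width: 0.0855
finger_force: 0.0
```

```bash
cat > m4.py <<'E'
from h import *
import sys
s=manip.read_state(); print(s["time_s"],s["position"],s["eef_rot"])
for n in ("wrist","top","scene"):
    w=cam(n); P=cloud(w); Z=P[...,2]
    if n=="scene": save(w,"pics/%s.png"%sys.argv[1],(200,120,400,270),4)
    m=(np.hypot(P[...,0]-.575,P[...,1]-.1425)<.045)&(Z>.175)&(Z<.2)
    if m.sum()>20: print(n,"cap",m.sum(),P[m].min(0),P[m].max(0),cv2.minEnclosingCircle(P[m][:,:2].astype(np.float32)),np.median(Z[m]))
    if n=="wrist":
        # grip and trigger edges at z~.07 around squeeze point, in gun frame
        ex=np.array([.9925,-.122]); ey=np.array([.122,.9925]); d=P[...,:2]-[.575,.1425]
        gx=d@ex; gy=d@ey
        m=(np.abs(gx+.072)<.006)&(Z>.066)&(Z<.08)&(gy>-.12)&(gy<-.02); print("gy hist",np.histogram(gy[m],np.arange(-.12,-.02,.004)))
E
python3 m4.py s2
```

```text
14.6 [0.4985493  0.07348953 0.24987948] [1.79990731e+02 4.52499150e-03 1.73089559e+02]
wrist cap 1822 [0.54734657 0.11455178 0.17507712] [0.60175622 0.14540212 0.18649301] ((0.574654221534729, 0.1402178853750229), 0.027525197714567184) 0.1842818237452867
gy hist (array([ 0,  0,  0,  0,  0, 33, 58, 51, 49, 50, 50, 50, 12,  0,  0,  0, 21,
       55, 37,  0,  0,  0,  0,  0]), array([-0.12 , -0.116, -0.112, -0.108, -0.104, -0.1  , -0.096, -0.092,
       -0.088, -0.084, -0.08 , -0.076, -0.072, -0.068, -0.064, -0.06 ,
       -0.056, -0.052, -0.048, -0.044, -0.04 , -0.036, -0.032, -0.028,
       -0.024]))
top cap 44 [0.55093204 0.15535852 0.17838532] [0.58979175 0.16810967 0.19034109] ((0.5703619122505188, 0.16211163997650146), 0.019707219675183296) 0.18485307824987973
scene cap 258 [0.54967472 0.11095611 0.17510294] [0.60325744 0.17072425 0.1904091 ] ((0.5791394114494324, 0.14083226025104523), 0.03005843795835972) 0.18562588822857584
```

View pics/s2.png

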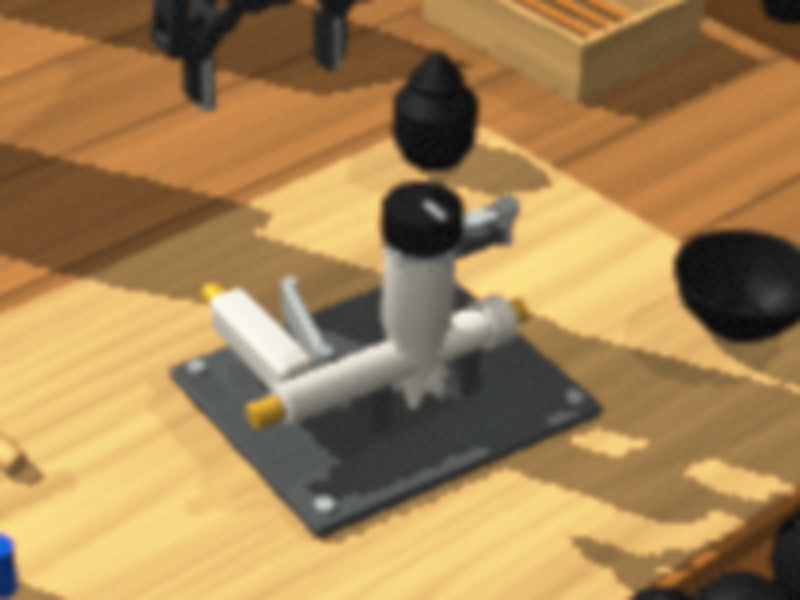

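The scene crop shows the cap seated over the cup at (422,215). Its top is at 0.184 m, which is the fully-down height. Before the trigger, I nudge it lightly toward the yoke stop with closed fingertips to make sure the yoke sits at zero.

>>> {"method": "send_rows", "body": {
  "increments": [
    [0, 0.5, 3.5, 0, 0, 0, 0],
    [0, 1, 6.8, 0, 0, 0, 0],
    [0, 1, 6.8, -4, 0, 0, 0],
    [0, 1, 6.8, -8, 0, 0, 0],
    [0, 1, 6.8, -8, 0, 0, 0],
    [0, 2.5, 6.8, -8, 0, 0, 0],
    [0, 3.5, 6.8, -8, 0, 0, 0],
    [0, 3.9, 6.8, -8, 0, 0, 0],
    [0, 4.1, 6.8, -8, 0, 0, 0],
    [0, 4.1, 6.8, -8, 0, 0, 0]
  ]
}}

```text
time_s: 15.75
position: [0.5375, 0.1416, 0.1707]
eef_rot: [-180.0, -0.2, 173.0]
wrist_force: [-7.4, 0.1, 4.7]
gripper_width: 0.0001
finger_force: 3.9
```

>>> {"method": "send_rows", "body": {
  "increments": [
    [0, -1, 0, 0, 0, 0, 0],
    [0, -2, 0, 3, 0, 0, 0],
    [0.5, -3, -1, 6, 0, 0, 0],
    [1, -4, -4, 6, 0, 0, 0],
    [1, -4.5, -6.8, 5, 0, 0, 0],
    [1, -4.5, -6.8, 1, 0, 0, 0],
    [1, -4.5, -6.8, -3, 0, 0, 0],
    [1, -4.5, -6.8, -7, 0, 0, 0],
    [1, -4.5, -6.8, -10, 0, 0, 0],
    [1, -4.5, -6.8, -12, 0, 0, 0],
    [1, -4.5, -6.8, -12.9, 0, 0, 0],
    [1, -4.5, -6.8, -12.9, 0, 0, 0]
  ]
}}

```text
time_s: 16.95
position: [0.4942, 0.0733, 0.0407]
eef_rot: [-180.0, -0.0, 173.0]
wrist_force: [-1.3, -0.9, 1.0]
gripper_width: 0.085
finger_force: 0.0
```

>>> {"method": "send_rows", "body": {
  "increments": [
    [0, 0, 0, 0, 0, 0, 0],
    [0, 0, 0, 0, 0, 0, 0],
    [0, 0, 0, 0, 0, 0, 0],
    [0, 0, 0, 0, 0, 0, 0],
    [0, 0, 0, 0, 0, 0, 0],
    [0, 0, 0, 0, 0, 0, 0],
    [0, 0, 0, 0, 0, 0, 0]
  ]
}}

```text
time_s: 17.65
position: [0.4955, 0.0725, 0.0427]
eef_rot: [180.0, 0.1, 173.0]
wrist_force: [-2.9, -2.7, 14.9]
gripper_width: 0.0381
finger_force: 63.2
```

Width reads 38 mm, which with the usual 2 mm bias is 40 mm: fully squeezed. Hold, then let go and retreat.

>>> {"method": "send_rows", "body": {
  "increments": [
    [0, 0, 0, 0, 0, 0, 0],
    [0, 0, 0, 0, 0, 0, 0],
    [0, 0, 0, 0, 0, 0, 0],
    [0, 0, 0, 0, 0, 0, 0],
    [0, 0, 0, 0, 0, 0, 0],
    [0, 0, 0, 0, 0, 0, 0],
    [0, 0, 0, 0, 0, 0, 0],
    [0, 0, 0, 0, 0, 0, 0],
    [1, 0, 0, 0, 0, 0, 0],
    [1, 0, 0, 0, 0, 0, 0],
    [1, 0, 0, 0, 0, 0, 0],
    [1, 0, 0, 0, 0, 0, 0],
    [1, 0, 0, 0, 0, 0, 0],
    [1, 0, 0, 4, 0, 0, 0],
    [1, 0, 0, 8, 0, 0, 0],
    [1, 0, 0, 12, 0, 0, 0],
    [1, 0, 0, 16, 0, 0, 0],
    [1, 0, 0, 21, 0, 0, 0],
    [1, 0, 0, 21, 0, 0, 0],
    [1, 0, 0, 21, 0, 0, 0]
  ]
}}

```text
time_s: 19.65
position: [0.4948, 0.0733, 0.2518]
eef_rot: [179.9, 0.1, 173.0]
wrist_force: [-0.5, -0.3, -1.1]
gripper_width: 0.0853
finger_force: 0.0
```

```bash
python3 m4.py s3
```

```text
19.65 [0.49477732 0.0733226  0.25178701] [1.79923494e+02 1.05190146e-01 1.73012527e+02]
wrist cap 1847 [0.54753134 0.11469362 0.17500302] [0.60162502 0.14618501 0.18662143] ((0.5748592615127563, 0.1381739377975464), 0.027428356930613518) 0.18432714522081992
gy hist (array([ 0,  0,  0,  0,  0, 36, 47, 48, 52, 60, 50, 49, 12,  0,  0,  0, 19,
       58, 33,  0,  0,  0,  0,  0]), array([-0.12 , -0.116, -0.112, -0.108, -0.104, -0.1  , -0.096, -0.092,
       -0.088, -0.084, -0.08 , -0.076, -0.072, -0.068, -0.064, -0.06 ,
       -0.056, -0.052, -0.048, -0.044, -0.04 , -0.036, -0.032, -0.028,
       -0.024]))
top cap 39 [0.55199457 0.15566675 0.17506815] [0.58921039 0.1678471  0.19225888] ((0.5706024765968323, 0.16010169684886932), 0.019224045798182487) 0.1859471642941486
scene cap 257 [0.54714173 0.11166402 0.17510339] [0.60325452 0.16802002 0.19029599] ((0.5757459998130798, 0.14019854366779327), 0.02906850539147854) 0.18559156420738554
```

View pics/s3.png

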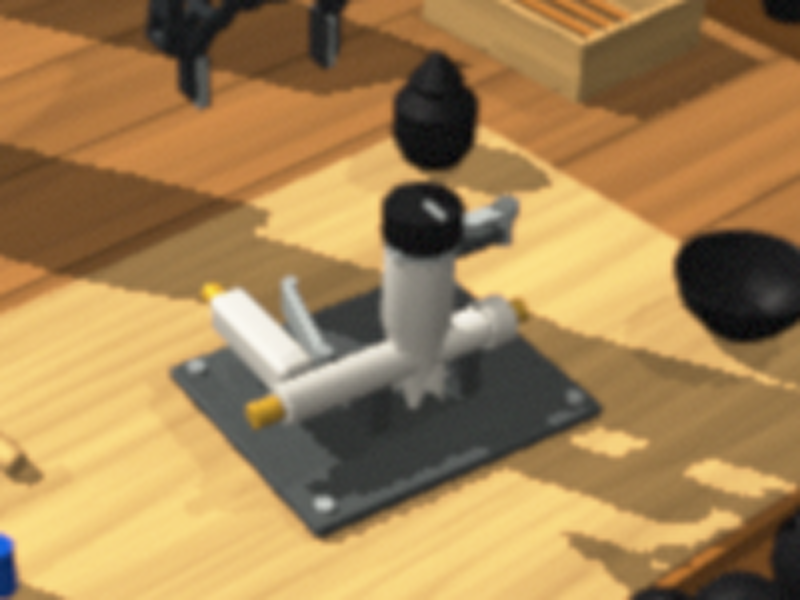

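The cap is still seated at (422,215) of the crop, the trigger at (303,315) has sprung back, and the gripper is clear. Handing in.

```bash
python3 -c "
from plant import manip
print(manip.hand_in())"
```

```text
the job is handed in; nothing more can be done
None
```

Handed in at 19.7 s (no verdict returned): strainer upright in the cup, cap closed and screwed down to its stop, then the trigger squeezed fully for about a second and released, with the other bench items left untouched.

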